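# Close up the module row and slip in the spacer plate

## Task

Close up the row in the steel mounting channel: slide the loose module there flush against the fixed one, and put the widest module from the mat into the channel, upright and square, flush against it. Then take the tall plate with the tab from the rack and slip it upright, fully home, into the slot left between the wide module and the end bracket. Leave everything else where it is.

Things in the scene. Friction and masses are not known exactly. Their poses are not given: they have to be found in the camera images.
- channel: fixed steel mounting channel on the bench, 104 (own x) x 236 (own y) mm; the row runs along own y. Origin: centre of the underside, z up. Floor 6 mm above the origin, side lips to 16 mm, 96 mm apart inside. From the -y end: end stop, fixed module, 138 mm of free length (54 mm module + 72 mm wide module + 12 mm slot), end bracket at the +y end
- fixed_face (a point): point at floor height, mid-width, on the exposed +y face of the fixed 54 mm module screwed down in the channel (stepped like the loose ones, 66 mm tall above the floor); at (0, -42, 6) mm in the channel's frame
- bracket_face (a point): point at floor height, mid-width, on the inner (-y) face of the channel's fixed end bracket, which is 12 mm thick and 50 mm tall above the floor; at (0, 96, 6) mm in the channel's frame
- module_b: grey stepped module: base 90 (own x) x 54 (own y) x 44 mm tall, centred on it a nose 42 (own x) x 54 (own y) mm that rises to 66 mm; grip the nose across own x (42 mm). Origin: centre of the underside, z up. Starts loose in the channel, apart from the fixed module
- module_c: the wide module: grey stepped module: base 90 (own x) x 72 (own y) x 44 mm tall, centred on it a nose 42 (own x) x 72 (own y) mm that rises to 66 mm; grip the nose across own x (42 mm). Origin: centre of the underside, z up. Starts on the mat
- module_d: the narrow module, not wanted: grey stepped module: base 90 (own x) x 36 (own y) x 44 mm tall, centred on it a nose 42 (own x) x 36 (own y) mm that rises to 66 mm; grip the nose across own x (42 mm). Origin: centre of the underside, z up. Starts on the mat
- plate: the tall spacer plate: upright aluminium plate 8 mm thick (own x), 84 mm wide (own y) up to 76 mm height, with a tab 40 mm wide (own y) above that, centred, up to 112 mm. Origin: centre of the lower edge, z up. Starts standing in one slot of the rack; grip the tab by its 8 mm thickness
- small_plate: a smaller aluminium plate without tab, not wanted: 8 (own x) x 60 (own y) x 68 mm tall, origin at the centre of the lower edge. Stands in the rack's other slot
- rack: fixed black plate rack on the mat, 80 (own x) x 100 (own y) x 36 mm tall, origin at the centre of the underside; two slots along own y, 10.5 mm wide, at x = -20 and +20 mm, with floor at 6 mm
- mat: fixed thin rubber mat, 240 (own x) x 300 (own y) x 3 mm, origin at the centre of the underside; the loose modules and the rack stand on it
- flux_bottle: small white bottle, 32 mm diameter, 85 mm tall, standing on the mat between the two loose modules; origin at the centre of the base; leave alone
- jar: amber jar, 48 mm diameter, 60 mm tall, standing beside the channel; origin at the centre of the base; leave alone
- spray_bottle: white bottle, 40 mm diameter, 125 mm tall, standing beside the channel; origin at the centre of the base; leave alone
- screwdriver: screwdriver, 190 mm long, lying between the mat and the channel; leave alone
- meter: orange hand meter, 150 x 78 x 34 mm, lying at the left; origin under its centre; leave alone
- solder_spool: spool, 60 mm diameter, 46 mm tall, standing at the right; origin at the centre of the base; leave alone
Things that resemble listed ones, but are neither listed nor needed, are in the scene too. What is shaped like the module_b but pink is not meant.

How it is judged:
By the outcome, as a careful person would: the job done as asked, in the order asked, and still so for the second after the job is handed in, with the robot touching nothing.
It also fails if it takes over 72 s, if anything falls off the work surface, if the arm or the gripper's body presses on something with over 40 N, if the wrist force passes 120 N, or if a joint passes its speed limit or range.

## Robot

A 7-joint arm with a two-finger parallel gripper is mounted at the origin on the work surface. World frame = base frame: x ahead of the robot, y to its left, z up, the work surface at z = 0. Lengths are in m, angles in rad, forces in N, time in s.
With the tool pointing down it reaches from about 0.4 to 0.925 m from the base axis. Payload 5.6 kg.
Tool frame: the origin (TCP) lies midway between the tips of the shut fingers; the grasp point (between the pads) lies 19 mm behind it (ctrl.grip_depth is the z of the grasp point in the tool frame, in m); z points along the fingers, y is the line along which they close (so a half turn about z gives the same grasp; the last joint's range is limited). The gripper opens to 85 mm and grips with 20 to 120 N. Pads are 22 mm wide; open, the fingers measure 114 mm over their backs; the gripper's body (76 mm by 85 mm) begins 54 mm behind the grasp point. The pads swing forward as they close: fully open they stand 13 mm farther back than shut.
Start: joints at [1.301, 0.468, -0.012, 1.603, 0.006, 1.071, -0.056], TCP at [0.146, -0.633, 0.231] pointing down, gripper open.
Joint ranges: [-2.53, 2.53], [-0.31, 2.02], [-1.57, 1.55], [0.28, 2.44], [-1.29, 4.43], [0.15, 1.84], [-2.92, 2.92]. Speed limits (rad/s): [2.57, 2.57, 3.14, 3.14, 3.14, 3.14, 3.14].

## Interface

Orientations are given as a unit quaternion [x, y, z, w].
In Python, from bench import ctrl gives the robot as it stands.
- The arm moves only by the shell command python3 -m pendant 'ROWS' [FORCE]. ROWS is JSON, a list of rows, each a list of 5 numbers: the shift along the tool's x, y, z in mm, then the turn about the tool's z in degrees, then the finger opening in mm, from 0 to 85.4. In form: [[x, y, z, twist, gripper], ...]. A call has 1 to 5 rows; each row is the pose to reach, as a shift and turn from the pose commanded when the call began, along the tool's axes at that moment; what a row does not reach only later rows make up. A row lasts 1/8 s, in which the tool goes at most 62.5 mm and 10.7 degrees, less where a joint would pass 70% of its speed; a pose out of reach is approached as far as the arm can. A call with a gripper value outside its range is refused whole. The fingers move at their own pace and stop on an object; FORCE is the grip in N (left out, the last holds). Time passes only in rows, so rows that repeat a pose let the fingers close. It gives the time, the measured TCP pose, the force, the opening and the grip force at its end, in the units of the state.
- ctrl.state(): the state, without advancing time (a new reading comes with each control period).
- ctrl.grab_frame(name): name is "scene" or "side" or "wrist"; returns the picture (384x512x3 uint8, red, green, blue); there is no depth.
- ctrl.camera_params(name): a dict with "K" (3x3 intrinsics, pixels), "camera_from_world" (4x4, takes a point from world to camera coordinates). Camera axes: x right, y down, z forward; pixel columns grow to the right and rows downward; lengths in m; the calibration is good to about 2 mm. A picture is of the moment at which its call begins: read the wrist's pose just before it. camera_params takes no time and is no camera call; for the wrist camera it gives the pose at the moment of the call.
- ctrl.sign_off(): hands the job in; it is judged then, once.
The state is a dict: "time": time; "qpos": joint angles; "joint_velocities": joint speeds; "tau": joint torques, N m; "ee_pos": TCP position; "ee_rot": TCP orientation; "contact_force": force on the tool from outside, world axes, zero at the start; "ft_torque": the same for the moment, N m; "grip_width": finger opening in m; "finger_force": force on a finger pad.
Only numpy, scipy, OpenCV 4.12 (cv2) and the standard library are available. Lean on these libraries where they do the work, as an engineer would, in place of code of your own. Each camera call takes 0.05 s, during which the arm holds its last target. There are 200 camera calls.

## Working session

There is one attempt and no reset: what is moved stays moved. The work goes in short steps, Python scripts to look and compute and a shell command to move; the robot and the scene stay as the last step left them, time stands still between calls to the robot, and variables do not carry over. Pictures are saved under pics/ and viewed, at most 10 in all, crops included, and the job is handed in when it is done.

```bash
mkdir -p pics; ls; python3 - <<'E'
from bench import ctrl
import cv2,numpy as np
s=ctrl.state();print(s)
print(ctrl.grip_depth)
for n in ["scene","side","wrist"]:
    p=ctrl.camera_params(n);print(n,np.round(p["K"],1).tolist(),np.round(p["camera_from_world"],4).tolist())
    f=ctrl.grab_frame(n);np.save(f"pics/{n}0.npy",f)
    cv2.imwrite(f"pics/{n}0.png",cv2.resize(f[:,:,::-1],(800,600),interpolation=cv2.INTER_CUBIC))
E
```

```text
pics
{'time': 0.0, 'qpos': array([ 1.30104294,  0.46835744, -0.01160407,  1.60364785,  0.00601098,
        1.07138827, -0.05628308]), 'joint_velocities': array([-1.69514322e-03, -3.80930642e-04, -2.93424757e-05,  1.95060439e-04,
        3.85310596e-04, -2.49986701e-04, -4.63573107e-05]), 'tau': array([-4.28306903e-04, -5.32385087e+01,  2.15738296e-02, -2.51306337e+01,
        1.14575299e-02,  7.88146601e-03, -1.70786222e-05]), 'ee_pos': array([ 0.14593342, -0.63282611,  0.2303411 ]), 'ee_rot': array([ 9.93581650e-01,  1.13113772e-01, -1.65610077e-04, -8.67634343e-04]), 'contact_force': array([ 0.0255894 ,  0.18644572, -0.50564536]), 'ft_torque': array([-0.02676714, -0.01483045,  0.0062607 ]), 'finger_force': 0.0, 'grip_width': 0.08508233317317868}
-0.0187
scene [[350.9, 0.0, 257.0], [0.0, 350.9, 187.9], [0.0, 0.0, 1.0]] [[0.4769, 0.8788, 0.0161, -0.2579], [0.5463, -0.282, -0.7887, -0.2612], [-0.6886, 0.3849, -0.6145, 1.4859], [0.0, 0.0, 0.0, 1.0]]
side [[456.7, 0.0, 262.7], [0.0, 456.7, 187.3], [0.0, 0.0, 1.0]] [[-0.826, -0.5636, -0.013, 0.4559], [-0.2655, 0.4093, -0.8729, 0.207], [0.4972, -0.7175, -0.4877, 1.1914], [0.0, 0.0, 0.0, 1.0]]
wrist [[267.0, 0.0, 251.4], [0.0, 267.0, 188.3], [0.0, 0.0, 1.0]] [[0.2254, -0.9743, -0.0012, -0.6501], [-0.9392, -0.2176, 0.2657, -0.0355], [-0.2591, -0.0588, -0.964, 0.3783], [0.0, 0.0, 0.0, 1.0]]
```

View pics/scene0.png

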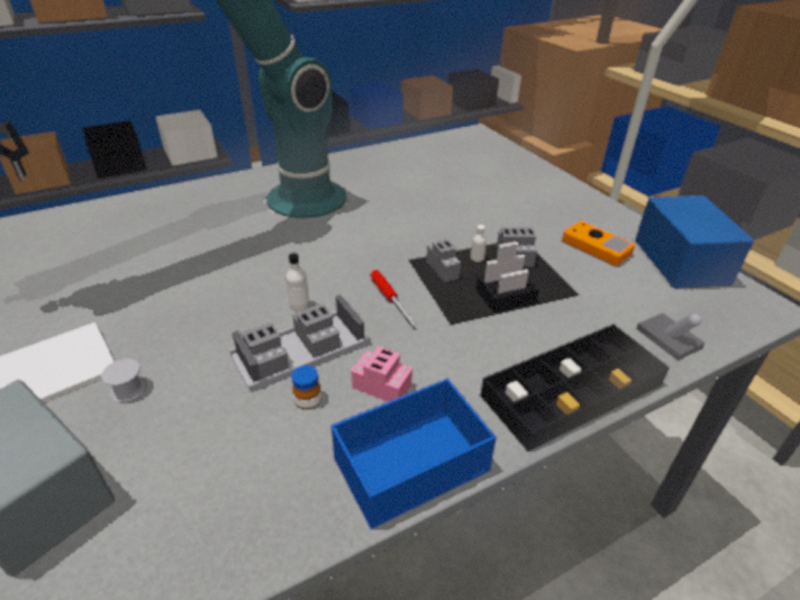

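View pics/side0.png

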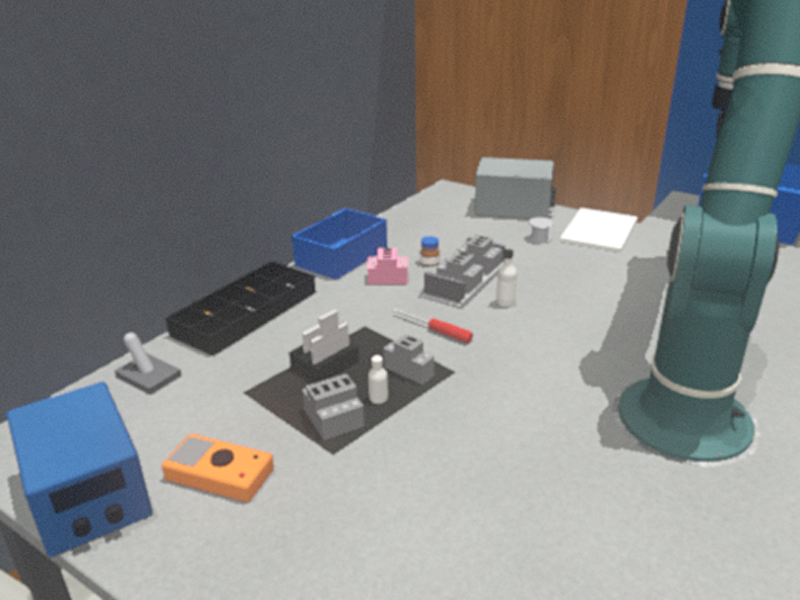

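The scene view shows the channel at (300,345) in the enlarged picture: fixed module at (262,350), loose module_b at (315,328), bracket at (350,317). On the mat are the narrow module at (443,260), the flux bottle at (479,245), the wide module at (517,245), and the rack with plates at (508,275). The pink look-alike is at (382,375). The side view agrees: a four-window module at (333,402) and a two-window module at (408,358).

```bash
cat > h.py <<'E'
from bench import ctrl
import numpy as np, cv2
def ray(px,z,P,scale=1.0):
    K,T=np.array(P["K"]),np.array(P["camera_from_world"]);R=T[:3,:3];c=-R.T@T[:3,3]
    u=np.array(px)/scale
    d=R.T@np.linalg.solve(K,[u[0],u[1],1]);return c+d*(z-c[2])/d[2]
def proj(X,P):
    K,T=np.array(P["K"]),np.array(P["camera_from_world"]);p=(T[:3,:3]@np.atleast_2d(X).T+T[:3,3:])
    q=K@p;return (q[:2]/q[2]).T
E
python3 - <<'E'
from h import *
S=1.5625
for cam,pts in {"scene":[("chan",300,345,.03),("fixtop",262,335,.072),("Btop",315,315,.072),("D",443,246,.069),("C",517,233,.069),("platetab",510,250,.121),("bracket",350,304,.056),("jar",306,400,0),("spray",298,303,0),("flux",479,258,0),("pink",382,360,.066)],
 "side":[("C",333,386,.069),("D",408,345,.069),("flux",378,400,0),("tab",328,322,.121),("B",463,262,.072),("spray",507,303,0),("brk",443,280,.056)]}.items():
    P=ctrl.camera_params(cam)
    for n,u,v,z in pts: print(cam,n,np.round(ray((u,v),z,P,S),3))
s=ctrl.state()
from scipy.spatial.transform import Rotation as R
print(R.from_quat(s["ee_rot"]).as_matrix().round(3))
E
```

```text
scene chan [ 0.574 -0.226  0.03 ]
scene fixtop [ 0.564 -0.287  0.072]
scene Btop [ 0.556 -0.187  0.072]
scene D [0.464 0.142 0.069]
scene C [0.494 0.318 0.069]
scene platetab [0.603 0.206 0.121]
scene bracket [ 0.538 -0.111  0.056]
scene jar [ 0.674 -0.256  0.   ]
scene spray [ 0.422 -0.178  0.   ]
scene flux [0.456 0.25  0.   ]
scene pink [ 0.708 -0.129  0.066]
side C [0.482 0.325 0.069]
side D [0.448 0.159 0.069]
side flux [0.453 0.244 0.   ]
side tab [0.56  0.24  0.121]
side B [ 0.53  -0.171  0.072]
side spray [ 0.423 -0.178  0.   ]
side brk [ 0.538 -0.103  0.056]
[[ 0.974  0.225 -0.   ]
 [ 0.225 -0.974  0.001]
 [-0.    -0.001 -1.   ]]
```

```bash
python3 -m pendant '[[500,-370,-70,-85,85],[500,-370,-70,-85,85],[500,-370,-70,-85,85],[500,-370,-70,-85,85],[500,-370,-70,-85,85]]'
```

```text
time: 0.78
ee_pos: [0.3488, -0.3955, 0.2665]
ee_rot: [0.834, 0.552, -0.0, 0.0]
contact_force: [1.6, -0.5, 0.4]
grip_width: 0.0854
finger_force: 0.0
```

```bash
python3 -m pendant '[[295,93,-34,-31,85],[295,93,-34,-31,85],[295,93,-34,-31,85],[295,93,-34,-31,85],[295,93,-34,-31,85]]'; python3 - <<'E'
from h import *
P=ctrl.camera_params("wrist");f=ctrl.grab_frame("wrist");np.savez("pics/w1.npz",f=f,K=P["K"],camera_from_world=P["camera_from_world"])
cv2.imwrite("pics/w1.png",cv2.resize(f[:,:,::-1],(800,600),interpolation=cv2.INTER_CUBIC)); print(ctrl.state()["qpos"])
E
```

```text
time: 1.4
ee_pos: [0.5508, -0.1616, 0.3004]
ee_rot: [0.658, 0.753, -0.0, 0.0]
contact_force: [1.4, 0.0, 0.5]
grip_width: 0.0847
finger_force: 0.0
[ 0.65607765  0.3376638  -0.55822764  1.68260419  0.18506219  1.17055372
  0.19663611]
```

View pics/w1.png

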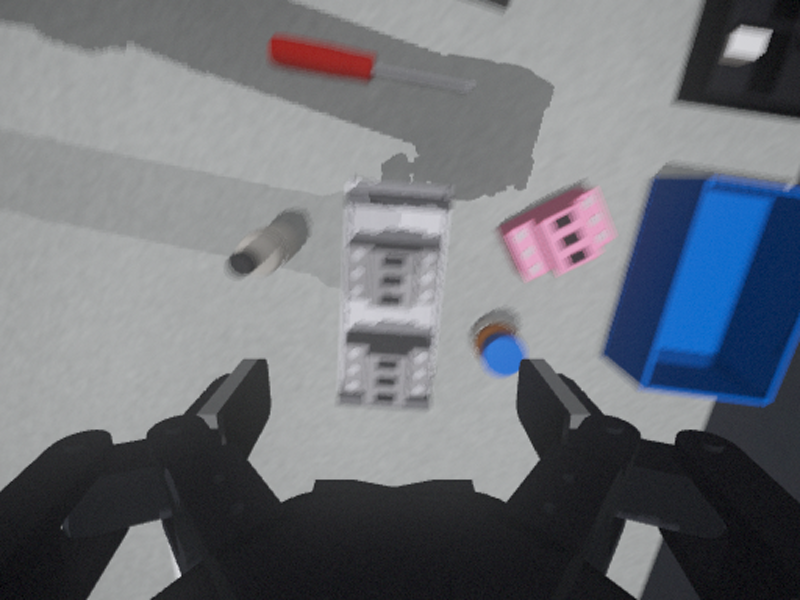

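The wrist view shows the channel end-on from above at (395,290): bracket at (400,190), module_b at (392,275), fixed module at (388,375), with the spray bottle at (270,245), jar at (500,345) and pink look-alike at (558,235) beside it. Next is an enlarged crop for the corners.

```bash
python3 - <<'E'
from h import *
f=np.load("pics/w1.npz")["f"]
c=f[105:265,205:305]; c=cv2.resize(c[:,:,::-1],None,fx=3.7,fy=3.7,interpolation=cv2.INTER_CUBIC)
cv2.imwrite("pics/w1c.png",c)
E
```

```text
(no output)
```

View pics/w1c.png

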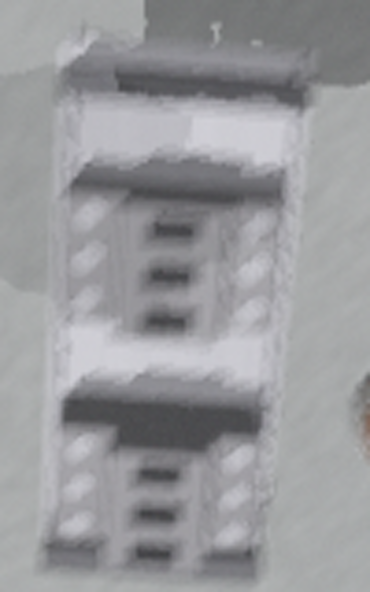

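```bash
cat >> h.py <<'E'
from scipy.optimize import least_squares
def fit(P,obj,pix,x0,lines=()):
    """obj Nx3 mm in body frame, pix Nx2 -> x,y,yaw (z=0 in body z given absolute). lines: (pix, objA, objB)"""
    obj=np.array(obj,float)/1000
    def W(p,o):
        c,s=np.cos(p[2]),np.sin(p[2]);o=np.atleast_2d(o);return np.c_[o[:,:2]@np.array([[c,s],[-s,c]])+p[:2],o[:,2]]
    def r(p):
        e=(proj(W(p,obj),P)-pix).ravel() if len(obj) else np.zeros(0)
        for q,a,b in lines:
            A,B=proj(W(p,np.array([a,b])/1000.),P);t=(B-A)/np.linalg.norm(B-A);d=np.array(q)-A;e=np.r_[e,t[0]*d[1]-t[1]*d[0]]
        return e
    s=least_squares(r,x0);return s.x,r(s.x),W
E
cat > f1.py <<'E'
from h import *
D=np.load("pics/w1.npz");P={k:D[k] for k in D}
T=P["camera_from_world"];print("cam",(-T[:3,:3].T@T[:3,3]).round(3))
o=lambda u,v:((u+.5)/3.7-.5+205,(v+.5)/3.7-.5+105)
L=[(o(u,v),(-52,-118,16),(-52,118,16)) for u,v in[(57,150),(50,350),(43,540)]]+[(o(u,v),(52,-118,16),(52,118,16)) for u,v in[(308,130),(284,350),(265,520)]]
ch,e,W=fit(P,[(-45,-42,50),(45,-42,50),(-21,-42,72),(21,-42,72)],[o(62,421),o(261,431),o(118,446),o(212,447)],[.57,-.22,.1],L)
print("chan",ch.round(4),np.degrees(ch[2]),e.round(1))
b,e,_=fit(P,[(-45,27,50),(45,27,50)],[o(70,191),o(284,198)],[.55,-.19,.1])
print("B",b.round(4),np.degrees(b[2]),e.round(1))
c,s=np.cos(ch[2]),np.sin(ch[2]);d=b[:2]-ch[:2];print("B in chan",[(c*d[0]+s*d[1]).round(4),(-s*d[0]+c*d[1]).round(4)])
E
python3 f1.py; cat >f2.py <<'E'
exec(open("f1.py").read())
f=np.ascontiguousarray(P["f"][105:265,205:305,::-1]);im=cv2.resize(f,None,fx=3.7,fy=3.7,interpolation=cv2.INTER_CUBIC)
def box(p,x,y,z,col):
    q=[(a,bb,cc) for a in x for bb in y for cc in z]
    w=((proj(W(p,np.array(q)/1000.),P)-[205,105]+.5)*3.7-.5).round().astype(int)
    for i in range(8):
        for j in range(i):
            if sum(a!=bb for a,bb in zip(q[i],q[j]))==1: cv2.line(im,tuple(map(int,w[i])),tuple(map(int,w[j])),col,1)
box(ch,(-52,52),(-118,118),(0,16),(0,255,0));box(ch,(-52,52),(96,108),(6,56),(0,0,255));box(ch,(-45,45),(-96,-42),(6,50),(255,0,0));box(ch,(-21,21),(-96,-42),(50,72),(255,0,0))
box(b,(-45,45),(-27,27),(6,50),(0,255,255));box(b,(-21,21),(-27,27),(50,72),(0,255,255))
cv2.imwrite("pics/o1.png",im)
E
python3 f2.py >/dev/null
```

```text
cam [ 0.542 -0.096  0.443]
chan [ 0.5561 -0.2133  0.0661] 3.788499834185295 [-1.1 -0.5  1.9  0.5 -1.9 -0.7  0.6  0.8 -0.8 -0.7 -0.6  0.9  0.5  0.1]
B [ 0.554  -0.1829  0.1017] 5.828791965353785 [-1.5 -0.   1.5  0.1]
B in chan [np.float64(-0.0), np.float64(0.0305)]
```

View pics/o1.png

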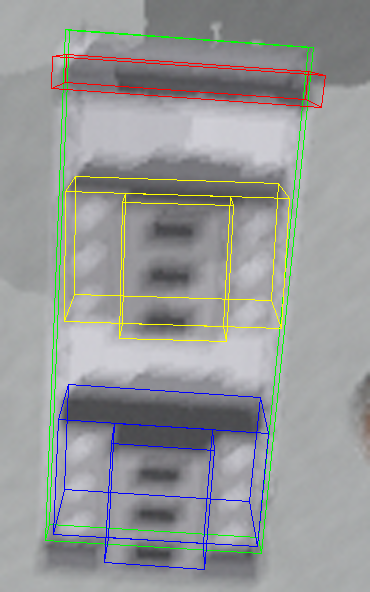

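The overlay matches the fixed module's edges, the lips and module_b to about 1–2 mm. The channel is at (0.556, -0.213) with yaw 3.8°, and module_b at (0.554, -0.183) with yaw about 5.8°. I'll grip module_b first.

```bash
python3 -m pendant '[[-21,0,60,2,70],[-21,0,120,2,70],[-21,0,180,2,65],[-21,0,230,2,65],[-21,0,250,2,65]]' 40; python3 -m pendant '[[0,0,0,0,38],[0,0,0,0,38],[0,0,0,0,38],[0,0,0,0,38],[0,0,0,0,38]]' 40
```

```text
time: 2.08
ee_pos: [0.5506, -0.1836, 0.0472]
ee_rot: [0.671, 0.741, -0.001, -0.002]
contact_force: [0.1, 0.4, 1.2]
grip_width: 0.065
finger_force: 0.0
time: 2.7
ee_pos: [0.5531, -0.1843, 0.051]
ee_rot: [0.671, 0.741, 0.0, 0.001]
contact_force: [-1.5, -0.2, 0.3]
grip_width: 0.0411
finger_force: 43.0
```

```bash
python3 -m pendant '[[-10,0,0,1,38],[-22,0,0,2,38],[-32,0,0,2,38],[-38,-1,0,2,38],[-41,-1,0,2,38]]'; python3 -m pendant '[[-2,0,0,0,38],[-3,0,0,0,38],[-4,0,0,0,38],[-4,0,0,0,38]]'
```

```text
time: 3.32
ee_pos: [0.5564, -0.222, 0.0534]
ee_rot: [0.683, 0.731, 0.001, -0.001]
contact_force: [-8.2, 7.7, 21.5]
grip_width: 0.0413
finger_force: 52.9
time: 3.82
ee_pos: [0.5567, -0.2261, 0.0528]
ee_rot: [0.683, 0.73, 0.001, -0.001]
contact_force: [-7.3, 7.2, 18.7]
grip_width: 0.0411
finger_force: 50.5
```

```bash
python3 -m pendant '[[0,-1,-2,0,38],[0,-2,-3,0,38],[0,-2,-3,0,38]]'; python3 -m pendant '[[-2,0,0,0,38],[-3,0,0,0,38],[-3,0,0,0,38]]';python3 - <<'E'
from h import *
P=ctrl.camera_params("wrist");f=ctrl.grab_frame("wrist");np.savez("pics/w2.npz",f=f,K=P["K"],camera_from_world=P["camera_from_world"])
g=ctrl.grab_frame("side");q=proj([[.555,-.22,.04]],ctrl.camera_params("side"))[0].astype(int);print(q)
a=cv2.resize(f[150:340,170:350,::-1],(400,422),interpolation=cv2.INTER_CUBIC);b=cv2.resize(g[q[1]-50:q[1]+50,q[0]-47:q[0]+48,::-1],(400,422),interpolation=cv2.INTER_CUBIC)
cv2.imwrite("pics/w2.png",np.hstack([a,b]))
E
```

```text
time: 4.2
ee_pos: [0.5542, -0.2296, 0.0533]
ee_rot: [0.684, 0.729, -0.0, 0.0]
contact_force: [-0.1, -0.0, -0.6]
grip_width: 0.0411
finger_force: 47.7
time: 4.58
ee_pos: [0.5546, -0.2318, 0.0533]
ee_rot: [0.684, 0.73, 0.0, 0.0]
contact_force: [-0.6, 1.7, 0.1]
grip_width: 0.0407
finger_force: 47.8
[297 168]
```

View pics/w2.png

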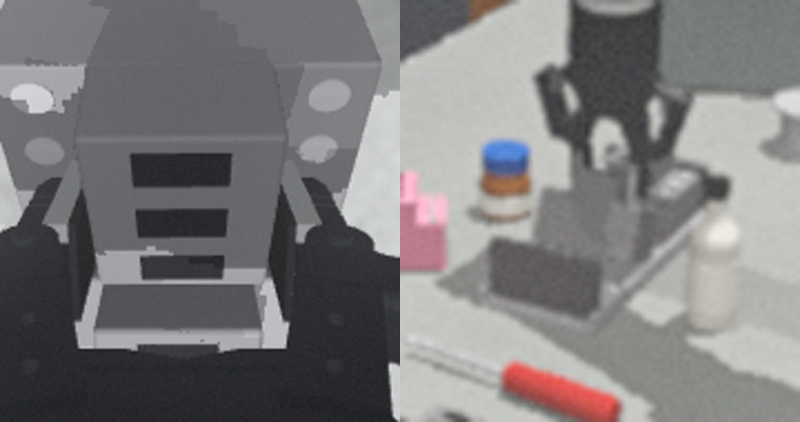

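```bash
python3 - <<'E'
from h import *
D=np.load("pics/w2.npz");P={k:D[k] for k in D}
o=lambda u,v:((u+.5)/2.222-.5+170,(v+.5)/2.222-.5+150)
for n,u,v,z in [("B nose+y L",78,138,.072),("B nose+y R",287,138,.072),("Bnose-yL",93,281,.072),("Bnose-yR",268,281,.072),("base R",379,63,.05),("fix L",93,330,.072),("fix R",262,330,.072)]:
    print(n,ray(o(u,v),z,P).round(4))
E
```

```text
B nose+y L [ 0.53   -0.2134  0.072 ]
B nose+y R [ 0.5764 -0.2104  0.072 ]
Bnose-yL [ 0.5342 -0.2495  0.072 ]
Bnose-yR [ 0.5759 -0.2468  0.072 ]
base R [ 0.6021 -0.1967  0.05  ]
fix L [ 0.5346 -0.2632  0.072 ]
fix R [ 0.5759 -0.2605  0.072 ]
```

The crop suggests module_b pitched in the pads while it was dragged: its nose looks foreshortened and its +y end sits nearer the camera. I'll release it and look again from above.

```bash
python3 -m pendant '[[0,0,0,0,70],[0,0,0,0,70],[0,0,0,0,70],[0,0,-40,0,70],[40,0,-100,0,70]]'; python3 -m pendant '[[30,0,-60,0,0],[60,0,-120,0,0],[60,0,-150,0,0],[60,0,-150,0,0]]';python3 - <<'E'
from h import *
P=ctrl.camera_params("wrist");f=ctrl.grab_frame("wrist");np.savez("pics/w3.npz",f=f,K=P["K"],camera_from_world=P["camera_from_world"])
q=proj([[.556,-.213,.04]],P)[0].astype(int);print(q)
cv2.imwrite("pics/w3.png",cv2.resize(f[q[1]-80:q[1]+80,q[0]-70:q[0]+70,::-1],None,fx=3.7,fy=3.7,interpolation=cv2.INTER_CUBIC))
E
```

```text
time: 5.3
ee_pos: [0.5509, -0.2, 0.145]
ee_rot: [0.686, 0.728, -0.001, -0.001]
contact_force: [0.7, 0.2, 0.6]
grip_width: 0.0701
finger_force: 0.0
time: 5.8
ee_pos: [0.5499, -0.1369, 0.2989]
ee_rot: [0.683, 0.73, 0.001, 0.003]
contact_force: [-0.5, -0.2, -0.6]
grip_width: -0.0002
finger_force: 0.0
[251 207]
```

View pics/w3.png

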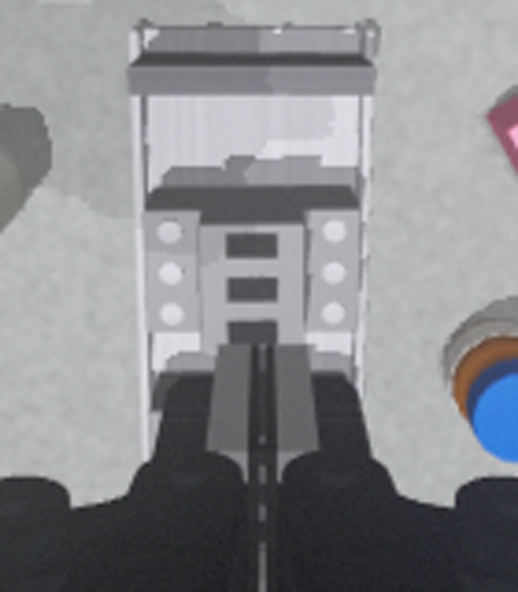

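Sharper now: the bracket's top runs from (130,66) to (375,93), module_b sits flat with base-top corners at (143,211), (363,211), (147,332) and (359,332), and a gap to the fixed module is visible at v≈350. I'll refit both.

```bash
cat > f3.py <<'E'
from h import *
D=np.load("pics/w3.npz");P={k:D[k] for k in D}
o=lambda u,v:((u+.5)/3.7-.5+181,(v+.5)/3.7-.5+127)
L=[(o(u,v),(-52,-118,16),(-52,118,16)) for u,v in[(133,100),(139,270),(146,450)]]+[(o(u,v),(52,-118,16),(52,118,16)) for u,v in[(375,100),(367,250),(360,390)]]
br=[(o(u,93),(-52,96,56),(52,96,56)) for u in (140,250,365)]+[(o(u,66),(-52,108,56),(52,108,56)) for u in (140,250,365)]
br2=[(o(u,100),(-52,96,6),(52,96,6)) for u in ()]
ch,e,W=fit(P,[],np.zeros((0,2)),[.556,-.213,.07],L+br)
print("chan",ch.round(4),np.degrees(ch[2]).round(2),e.round(1))
b,e,_=fit(P,[(-45,27,50),(45,27,50),(-45,-27,50),(45,-27,50),(-21,27,72),(21,27,72)],[o(143,211),o(363,211),o(147,332),o(359,332),o(199,225),o(305,225)],[.55,-.19,.1])
print("B",b.round(4),np.degrees(b[2]).round(2),e.round(1))
c,s=np.cos(ch[2]),np.sin(ch[2]);d=b[:2]-ch[:2];print("B in chan",[(c*d[0]+s*d[1]).round(4),(-s*d[0]+c*d[1]).round(4)])
E
python3 f3.py; python3 -c "
from bench import ctrl;s=ctrl.state();print(s['ee_pos'],s['ee_rot'])"
```

```text
chan [ 0.5529 -0.2197  0.0617] 3.54 [ 0.   0.3  0.7  0.3 -0.4 -0.9 -0.4 -0.5 -0.7  0.7  0.5  0.4]
B [ 0.5516 -0.1988  0.0654] 3.75 [-0.1 -0.2 -0.1 -0.2 -0.1  0.4 -0.   0.3 -0.2 -0.1  0.4 -0.2]
B in chan [np.float64(-0.0), np.float64(0.0209)]
[ 0.54858858 -0.13749515  0.29651091] [6.83802547e-01 7.29665563e-01 2.97898955e-04 1.46741121e-03]
```

```bash
python3 -m pendant '[[-12,0,62,0,0],[-12,0,124,0,0],[-12,0,186,0,0],[-12,0,248,0,0],[-12,0,282,0,0]]'; python3 -m pendant '[[-8,0,0,0,0],[-16,1,0,0,0],[-24,1,0,0,0],[-32,2,0,0,0],[-38,2,0,0,0]]'; python3 -m pendant '[[-2,0,0,0,0],[-4,0,0,0,0],[-5,0,0,0,0],[-5,0,0,0,0]]'
```

```text
time: 6.48
ee_pos: [0.545, -0.1492, 0.0081]
ee_rot: [0.684, 0.729, -0.002, -0.003]
contact_force: [0.6, 0.8, -0.0]
grip_width: 0.0001
finger_force: 0.0
time: 7.1
ee_pos: [0.5525, -0.1873, 0.0132]
ee_rot: [0.684, 0.729, -0.0, -0.001]
contact_force: [-3.2, 5.3, 1.1]
grip_width: 0.0002
finger_force: 0.9
time: 7.6
ee_pos: [0.553, -0.1917, 0.0131]
ee_rot: [0.684, 0.73, -0.0, -0.001]
contact_force: [-2.8, 3.9, 2.0]
grip_width: 0.0002
finger_force: 0.9
```

```bash
python3 -m pendant '[[-1,0,-2,0,0],[-2,0,-2,0,0],[-3,0,-2,0,0]]';python3 -m pendant '[[-1,0,0,0,0],[-2,0,0,0,0],[-2,0,0,0,0]]';python3 -m pendant '[[-1,0,0,0,0],[-2,0,0,0,0],[-2,0,0,0,0]]'
```

```text
time: 7.98
ee_pos: [0.5536, -0.1925, 0.015]
ee_rot: [0.683, 0.73, 0.001, -0.001]
contact_force: [-1.6, 9.7, -0.6]
grip_width: 0.0
finger_force: 0.0
time: 8.35
ee_pos: [0.5536, -0.1925, 0.0148]
ee_rot: [0.683, 0.731, 0.001, -0.002]
contact_force: [-2.1, 13.3, 0.3]
grip_width: -0.0001
finger_force: 0.0
time: 8.72
ee_pos: [0.5535, -0.1926, 0.0147]
ee_rot: [0.682, 0.731, 0.002, -0.003]
contact_force: [-3.8, 16.8, 0.5]
grip_width: 0.0001
finger_force: 0.0
```

```bash
python3 -m pendant '[[20,0,0,0,0],[20,0,-50,0,0],[35,0,-110,0,0],[55,0,-170,0,0],[75,0,-230,0,0]]'; python3 -m pendant '[[0,0,-55,0,60],[0,0,-55,0,60],[0,0,-55,0,60]]';python3 - <<'E'
from h import *
s=ctrl.state();P=ctrl.camera_params("wrist");f=ctrl.grab_frame("wrist");np.savez("pics/w4.npz",f=f,K=P["K"],camera_from_world=P["camera_from_world"])
print(s["qpos"])
c=proj([[.556,-.213,.04]],P)[0].astype(int);print(c)
cv2.imwrite("pics/w4.png",cv2.resize(f[c[1]-80:c[1]+80,c[0]-70:c[0]+70,::-1],None,fx=3.7,fy=3.7,interpolation=cv2.INTER_CUBIC))
E
python3 -m pendant '[[330,0,-30,0,60],[330,0,-30,0,60],[330,0,-30,0,60],[330,0,-30,0,60],[330,0,-30,0,60]]';python3 -m pendant '[[50,0,0,0,60],[50,0,0,0,60],[50,0,0,0,60]]'
python3 - <<'E'
from h import *
s=ctrl.state();P=ctrl.camera_params("wrist");f=ctrl.grab_frame("wrist");np.savez("pics/w5.npz",f=f,K=P["K"],camera_from_world=P["camera_from_world"])
print(s["qpos"])
a=cv2.resize(f[0:290,60:452,::-1],(800,592),interpolation=cv2.INTER_CUBIC);cv2.imwrite("pics/w5.png",a)
E
```

```text
time: 9.35
ee_pos: [0.5497, -0.1254, 0.2465]
ee_rot: [0.684, 0.729, 0.0, 0.002]
contact_force: [0.1, -0.3, -0.4]
grip_width: 0.0004
finger_force: 0.0
time: 9.72
ee_pos: [0.5491, -0.1258, 0.2987]
ee_rot: [0.684, 0.729, -0.0, 0.001]
contact_force: [0.2, 0.7, -1.3]
grip_width: 0.0544
finger_force: 0.0
[ 0.62753226  0.32020468 -0.57325581  1.71380883  0.18873643  1.16216402
  0.06555089]
[252 213]
time: 10.4
ee_pos: [0.5287, 0.1868, 0.3255]
ee_rot: [0.684, 0.729, -0.001, -0.0]
contact_force: [0.2, -0.5, -0.7]
grip_width: 0.0599
finger_force: 0.0
time: 10.78
ee_pos: [0.526, 0.2345, 0.3254]
ee_rot: [0.684, 0.729, -0.001, -0.0]
contact_force: [-0.2, -0.5, 0.1]
grip_width: 0.0598
finger_force: 0.0
[ 0.08719429  0.35740016 -0.724226    1.6400963   0.24740574  1.24131567
 -0.62290427]
```

View pics/w5.png

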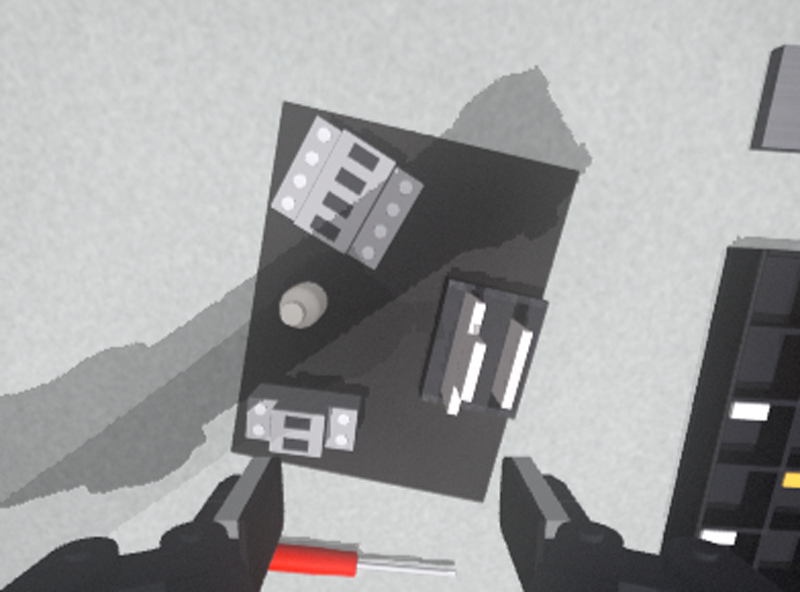

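View pics/w4.png

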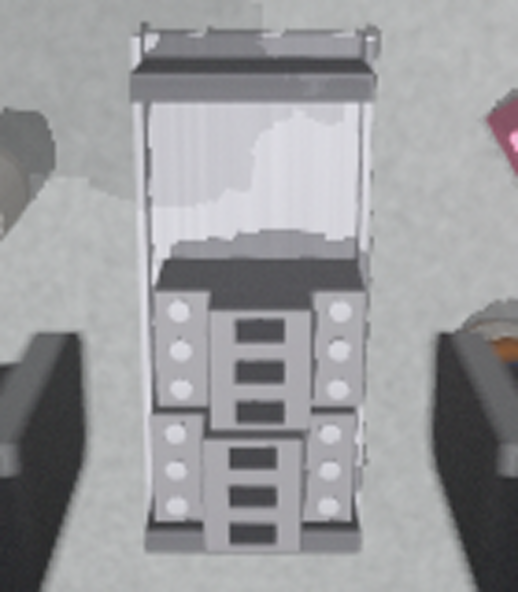

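w4 shows module_b flush against the fixed module: no floor is visible between them at v≈410, and the small lateral offset is normal play.

w5 candidates:
- **Modules on the mat:** the four-window module at (347,192) measures about 126 x 102 px, a 90:72 ratio, so it is module_c. The two-window module at (300,428) is the narrow module_d.
- **Plates in the rack:** the left plate at (470,350) has a stepped top, so it has the tab. The right plate at (517,362) is plain.

This crop is already enlarged 2x, so it serves as the confirmation.

```bash
cat > f5.py <<'E'
from h import *
D=np.load("pics/w5.npz");P={k:D[k] for k in D}
o=lambda u,v:((u+.5)/2.041-.5+60,(v+.5)/2.041-.5)
inv=lambda p:((p-[60,0]+.5)*2.041-.5).round(0).astype(int).tolist()
C,e,W=fit(P,[(-45,36,47),(45,36,47),(-45,-36,47),(45,-36,47),(-21,36,69),(21,36,69)],[o(318,115),o(424,184),o(272,206),o(376,269),o(344,129),o(397,161)],[.49,.32,-.5])
print("C",C.round(4),np.degrees(C[2]).round(2),e.round(1))
R,e,W=fit(P,[(-40,50,39),(40,50,39),(40,-50,39),(-40,-50,39)],[o(447,279),o(548,300),o(515,418),o(421,400)],[.58,.22,-.2])
print("rack",R.round(4),np.degrees(R[2]).round(2),e.round(1))
for x,n,pts in [(-20,"tall",[(-24,42,85),(-16,42,85),(-24,20,85),(-24,-20,85),(-24,-42,85),(-16,-42,85),(-24,20,121),(-16,20,121),(-24,-20,121),(-16,-20,121)]),(20,"small",[(16,30,77),(24,30,77),(16,-30,77),(24,-30,77)])]:
    for p in pts: print(n,p,inv(proj(W(R,np.array(p)/1000.),P)[0]))
E
python3 f5.py; sed -e 's/w3.npz/w4.npz/' -e 's/+181/+182/;s/+127/+133/' f3.py > f4.py; sed -i '/^L=/,/^print("chan/d;/^b,e/,$d' f4.py; cat >> f4.py <<'E'
L=[(o(u,v),(-52,-118,16),(-52,118,16)) for u,v in[(133,110),(140,290),(148,510)]]+[(o(u,v),(52,-118,16),(52,118,16)) for u,v in[(376,110),(368,270)]]
br=[(o(u,101),(-52,96,56),(52,96,56)) for u in (140,250,365)]+[(o(u,72),(-52,108,56),(52,108,56)) for u in (140,250,365)]
ch,e,W=fit(P,[(-45,-42,50),(-45,-96,50),(45,-96,50)],[o(151,412),o(153,521),o(351,521)],[.556,-.213,.07],L+br)
print("chan",ch.round(4),np.degrees(ch[2]).round(2),e.round(1))
b,e,_=fit(P,[(-45,27,50),(45,27,50),(-45,-27,50),(-21,27,72),(21,27,72)],[o(154,290),o(366,290),o(156,410),o(209,309),o(311,309)],[.55,-.23,.06])
print("B",b.round(4),np.degrees(b[2]).round(2),e.round(1))
c,s=np.cos(ch[2]),np.sin(ch[2]);d=b[:2]-ch[:2];print("B in chan",[(c*d[0]+s*d[1]).round(4),(-s*d[0]+c*d[1]).round(4)])
E
python3 f4.py
```

```text
C [ 0.4871  0.3259 -0.4703] -26.95 [-0.4 -0.3  0.9 -0.2 -0.8  0.4 -0.   0.7  0.  -0.7  0.4  0.3]
rack [ 0.5997  0.215  -0.1314] -7.53 [ 0.4  0.1 -0.3 -0.3 -0.   0.1 -0.1  0.1]
tall (-24, 42, 85) [474, 300]
tall (-16, 42, 85) [485, 303]
tall (-24, 20, 85) [467, 331]
tall (-24, -20, 85) [454, 384]
tall (-24, -42, 85) [447, 412]
tall (-16, -42, 85) [458, 414]
tall (-24, 20, 121) [474, 341]
tall (-16, 20, 121) [486, 343]
tall (-24, -20, 121) [460, 399]
tall (-16, -20, 121) [472, 401]
small (16, 30, 77) [522, 326]
small (24, 30, 77) [533, 328]
small (16, -30, 77) [502, 404]
small (24, -30, 77) [512, 406]
chan [ 0.5529 -0.2195  0.0605] 3.47 [-0.2  0.1  0.1  0.   0.5  0.2 -0.5 -0.1  0.3  0.6 -0.  -0.1 -0.2 -0.3
  0.3  0.2  0.1]
B [ 0.5564 -0.2315  0.0685] 3.93 [-0.3  0.3  0.1  0.   0.3 -0.7 -0.5  0.3  0.4  0.1]
B in chan [np.float64(0.0028), np.float64(-0.0122)]
```

```bash
python3 - <<'E'
from h import *
f=np.load("pics/w4.npz")["f"].astype(int).sum(2)//3
for u in (225,228,235,250,258,272): print(u,f[236:262,u].tolist())
E
```

```text
225 [174, 176, 174, 173, 174, 172, 153, 81, 102, 160, 172, 171, 172, 173, 173, 170, 170, 171, 170, 171, 170, 171, 169, 171, 170, 169]
228 [190, 206, 206, 186, 172, 170, 150, 82, 99, 157, 171, 173, 212, 213, 211, 208, 198, 171, 171, 171, 169, 175, 211, 212, 209, 204]
235 [172, 172, 172, 171, 171, 170, 150, 84, 100, 159, 170, 172, 171, 170, 170, 169, 170, 169, 170, 170, 170, 170, 170, 170, 168, 168]
250 [114, 171, 171, 172, 164, 102, 75, 76, 76, 76, 82, 125, 167, 110, 83, 115, 165, 162, 80, 73, 75, 74, 74, 98, 164, 170]
258 [126, 171, 172, 170, 167, 128, 95, 94, 93, 96, 96, 128, 164, 110, 85, 113, 165, 170, 168, 169, 170, 168, 169, 168, 170, 169]
272 [212, 212, 210, 207, 199, 168, 149, 82, 98, 155, 166, 160, 208, 211, 208, 204, 183, 169, 168, 168, 163, 151, 208, 209, 207, 203]
```

The gap numbers agree: the fit puts module_b at y = -12.2 mm where -15 is needed, and the dark line is about 1.9 px, or 3 mm. So module_b is not flush. It rubs on the +x lip, and I'll push again while easing it toward -x.

```bash
python3 -m pendant '[[-405,2,0,0,0],[-405,2,0,0,0],[-405,2,0,0,0],[-405,2,0,0,0],[-405,2,0,0,0]]'
```

```text
time: 11.45
ee_pos: [0.5469, -0.0805, 0.3269]
ee_rot: [0.685, 0.728, -0.0, 0.0]
contact_force: [1.0, 0.2, 0.5]
grip_width: -0.0001
finger_force: 0.0
```

```bash
python3 -m pendant '[[-60,2,15,0,0],[-90,2,70,0,0],[-90,2,130,0,0],[-90,2,190,0,0],[-90,2,250,0,0]]'; python3 -m pendant '[[0,0,55,0,0],[0,0,60,0,0],[-15,0,60,0,0],[-22,0,60,0,0],[-26,0,60,0,0]]';  python3 -m pendant '[[0,-2,0,0,0],[-1,-4,0,0,0],[-2,-6,0,0,0],[-3,-6,0,0,0]]'
```

```text
time: 12.08
ee_pos: [0.5543, -0.1685, 0.0751]
ee_rot: [0.685, 0.728, -0.0, 0.0]
contact_force: [-0.4, -0.7, 0.1]
grip_width: 0.0002
finger_force: 0.0
time: 12.7
ee_pos: [0.5585, -0.1927, 0.0193]
ee_rot: [0.684, 0.729, 0.001, 0.002]
contact_force: [1.2, 5.9, 0.2]
grip_width: 0.0001
finger_force: 0.0
time: 13.2
ee_pos: [0.5515, -0.193, 0.0172]
ee_rot: [0.683, 0.73, 0.001, -0.001]
contact_force: [0.4, 7.4, 1.9]
grip_width: 0.0
finger_force: 0.0
```

```bash
python3 -m pendant '[[-2,0,0,0,0],[-4,0,0,0,0],[-6,0,0,0,0],[-8,0,0,0,0],[-8,0,0,0,0]]';  python3 -m pendant '[[-1,2,0,0,0],[-2,4,0,0,0],[-4,4,0,0,0],[-4,2,0,0,0],[-4,0,0,0,0]]'
```

```text
time: 13.82
ee_pos: [0.5517, -0.193, 0.0166]
ee_rot: [0.681, 0.732, 0.003, -0.004]
contact_force: [-1.8, 20.4, 4.5]
grip_width: 0.0002
finger_force: 0.0
time: 14.45
ee_pos: [0.5534, -0.1928, 0.016]
ee_rot: [0.68, 0.733, 0.006, -0.005]
contact_force: [4.4, 28.1, -2.4]
grip_width: -0.0
finger_force: 0.0
```

```bash
python3 -m pendant '[[12,0,0,0,0],[20,0,-40,0,0],[20,0,-100,0,0],[-40,0,-120,0,0],[-100,0,-120,0,0]]';  python3 -m pendant '[[-22,8,0,0,0],[-22,8,0,0,0],[-22,8,0,0,0]]'; python3 - <<'E'
from h import *
P=ctrl.camera_params("wrist");f=ctrl.grab_frame("wrist");np.savez("pics/w6.npz",f=f,K=P["K"],camera_from_world=P["camera_from_world"])
g=f.astype(int).sum(2)//3
T=P["camera_from_world"];print("cam",(-T[:3,:3].T@T[:3,3]).round(3))
# sample along channel y at base-top height & nose-top height
chn=np.array([.5529,-.2195]);yaw=.0615;ex=np.array([np.cos(yaw),np.sin(yaw)]);ey=np.array([-ex[1],ex[0]])
for x,z in [(-28,.05),(-36,.05),(28,.05),(36,.05),(-10,.072),(0,.072),(12,.072)]:
    ys=np.arange(-54,-30,1.)
    q=proj(np.array([np.r_[chn+ex*x/1000+ey*y/1000,z] for y in ys]),P)
    print(x,z,cv2.remap(g.astype(np.float32),q[:,0].astype(np.float32)[None],q[:,1].astype(np.float32)[None],1)[0].astype(int).tolist())
print(q[:3])
E
```

```text
time: 15.08
ee_pos: [0.5597, -0.3095, 0.1402]
ee_rot: [0.684, 0.73, -0.0, 0.003]
contact_force: [0.8, -0.0, -1.0]
grip_width: -0.0
finger_force: 0.0
time: 15.45
ee_pos: [0.5676, -0.3271, 0.1368]
ee_rot: [0.684, 0.73, -0.0, -0.001]
contact_force: [-0.3, 0.9, -0.5]
grip_width: 0.0
finger_force: 0.0
cam [ 0.563 -0.261  0.28 ]
-28 0.05 [181, 181, 182, 182, 182, 181, 183, 182, 181, 181, 181, 158, 134, 141, 174, 182, 182, 181, 190, 197, 213, 219, 221, 222]
-36 0.05 [222, 222, 223, 224, 226, 225, 224, 194, 162, 180, 182, 152, 172, 169, 175, 182, 182, 182, 182, 186, 200, 209, 210, 199]
28 0.05 [123, 123, 124, 123, 122, 123, 123, 122, 123, 124, 122, 107, 118, 114, 110, 122, 122, 123, 122, 123, 122, 123, 123, 124]
36 0.05 [158, 159, 159, 159, 161, 162, 159, 138, 126, 125, 123, 115, 130, 128, 110, 122, 123, 131, 155, 159, 159, 159, 160, 161]
-10 0.072 [105, 105, 98, 102, 92, 80, 80, 82, 115, 126, 125, 116, 133, 133, 121, 124, 125, 126, 125, 124, 124, 126, 125, 124]
0 0.072 [60, 60, 60, 58, 58, 58, 59, 65, 110, 124, 124, 107, 127, 110, 111, 125, 125, 93, 62, 58, 59, 60, 58, 59]
12 0.072 [125, 126, 125, 125, 125, 125, 125, 124, 124, 124, 123, 114, 136, 117, 109, 125, 125, 101, 65, 60, 61, 60, 61, 61]
[[257.37467046 131.11559535]
 [257.38871086 129.77439707]
 [257.40278797 128.42969301]]
```

```bash
python3 - <<'E'
from h import *
D=np.load("pics/w6.npz");P={k:D[k] for k in D};g=P["f"].astype(np.float32).mean(2)
chn=np.array([.5529,-.2195]);yaw=.0615;ex=np.array([np.cos(yaw),np.sin(yaw)]);ey=np.array([-ex[1],ex[0]])
def prof(x,z,ys):
    q=proj(np.array([np.r_[chn+ex*x/1000+ey*y/1000,z] for y in ys]),P).astype(np.float32)
    return cv2.remap(g,q[:,0][None],q[:,1][None],1)[0]
ys=np.arange(-80,25,.25)
for x,z,th in [(-34,.05,200),(-36,.05,200),(36,.05,140),(34,.05,140),(0,.072,90),(3,.072,90)]:
    p=prof(x,z,ys);k=np.nonzero(np.diff(np.sign(p-th)))[0];print(x,[ (float(ys[i]),'+' if p[i+1]>th else '-') for i in k])
print(prof(-28,.05,np.arange(5,24,1.)).astype(int)); print(prof(10,.072,np.arange(5,24,1.)).astype(int))
print("x-edge nose fixed", [int(prof(x,.072,[-70])[0]) for x in range(-28,-14)],[int(prof(x,.072,[-70])[0]) for x in range(15,28)])
E
```

```text
-34 [(-74.25, '+'), (-65.5, '-'), (-56.25, '+'), (-47.0, '-'), (-36.25, '+'), (-28.75, '-')]
-36 [(-73.75, '+'), (-65.5, '-'), (-56.0, '+'), (-47.25, '-'), (-34.25, '+'), (-31.25, '-')]
36 [(-74.0, '+'), (-65.5, '-'), (-55.75, '+'), (-47.25, '-'), (-37.0, '+'), (-27.0, '-'), (-18.5, '+'), (-9.0, '-'), (-0.5, '+'), (8.75, '-'), (12.75, '+')]
34 [(-74.0, '+'), (-64.75, '-'), (-56.5, '+'), (-46.5, '-'), (-36.0, '+'), (-28.0, '-'), (-17.75, '+'), (-9.5, '-'), (0.25, '+'), (8.5, '-'), (12.75, '+')]
0 [(-74.75, '-'), (-64.0, '+'), (-56.5, '-'), (-46.5, '+'), (-37.0, '-'), (-27.0, '+'), (-19.25, '-'), (-9.0, '+'), (-1.0, '-'), (9.25, '+')]
3 [(-74.75, '-'), (-64.0, '+'), (-56.5, '-'), (-46.5, '+'), (-37.0, '-'), (-27.0, '+'), (-19.25, '-'), (-9.0, '+'), (-1.0, '-'), (9.25, '+')]
[158 152 137 123 123 123 123 121 150 155 155 155 155 156 155 153 154 154
 154]
[ 61  59  61  59  77 121 125 118 136 160 160 160 160 159 160 159 159 158
 159]
x-edge nose fixed [204, 177, 166, 166, 164, 104, 104, 100, 103, 104, 104, 103, 102, 103] [100, 102, 101, 100, 99, 102, 118, 123, 123, 123, 123, 123, 123]
```

The boundary stayed hard at 28 N with TCP y unchanged, at -0.193. Window pitch across the joint is 18 mm plus about 1 mm, and the two dark lines fit the edge bevels. I take module_b as flush and go for module_c.

```bash
python3 -m pendant '[[40,-2,-50,0,65],[100,-6,-80,5,65],[160,-9,-80,10,65],[220,-13,-80,15,65],[280,-17,-80,20,65]]' 80; python3 - <<'E'
from h import *
from scipy.spatial.transform import Rotation as R
s=ctrl.state();M=R.from_quat(s["ee_rot"]).as_matrix();print(s["ee_pos"],np.degrees(np.arctan2(M[1,1],M[0,1])))
t=np.array([.4871,.3259,.20]);print((M.T@(t-s["ee_pos"])*1000).round(1))
E
```

```text
time: 16.12
ee_pos: [0.5319, -0.0467, 0.2175]
ee_rot: [0.8, 0.6, 0.0, 0.0]
contact_force: [1.1, -0.1, 0.6]
grip_width: 0.0648
finger_force: 0.0
[ 0.53187129 -0.04671391  0.21752578] -16.319525806917937
[ 345.  -147.7   17.3]
```

```bash
python3 -m pendant '[[345,-148,17,10,65],[345,-148,17,10,65],[345,-148,17,10,65],[345,-148,17,10,65],[345,-148,17,10,65]]'; cat > to.py <<'E'
import sys
from h import *
from scipy.spatial.transform import Rotation as R
s=ctrl.state();M=R.from_quat(s["ee_rot"]).as_matrix();y=np.degrees(np.arctan2(M[1,1],M[0,1]))
t=np.array(list(map(float,sys.argv[1:4])));print(s["ee_pos"].round(4),"yaw",y.round(2),"shift",(M.T@(t-s["ee_pos"])*1000).round(1),"twist",round(y-float(sys.argv[4]),1),"tilt",M[:,2].round(4),"q",s["qpos"].round(2))
E
python3 to.py .4871 .3259 .2 -26.95
```

```text
time: 16.75
ee_pos: [0.494, 0.2603, 0.2032]
ee_rot: [0.849, 0.529, 0.0, 0.0]
contact_force: [1.1, -0.1, 0.2]
grip_width: 0.065
finger_force: 0.0
[0.494  0.2603 0.2032] yaw -26.17 shift [ 55.8 -35.1   3.2] twist 0.8 tilt [ 6.e-04 -6.e-04 -1.e+00] q [-0.07  0.42 -0.59  1.83  0.28  0.98 -1.24]
```

```bash
python3 -m pendant '[[56,-35,3,1,65],[56,-35,50,1,65],[56,-35,100,1,65],[56,-35,140,1,65],[56,-35,156,1,65]]' 80; python3 -m pendant '[[0,0,0,0,60],[0,0,0,0,36],[0,0,0,0,36],[0,0,0,0,36],[0,0,0,0,36]]'; python3 to.py .4871 .3259 .047 -26.95
```

```text
time: 17.38
ee_pos: [0.4867, 0.3233, 0.045]
ee_rot: [0.853, 0.521, -0.002, 0.0]
contact_force: [0.1, 0.2, 0.8]
grip_width: 0.0653
finger_force: 0.0
time: 18.0
ee_pos: [0.4899, 0.3248, 0.0493]
ee_rot: [0.854, 0.52, 0.002, -0.0]
contact_force: [-3.1, 0.4, 6.9]
grip_width: 0.0403
finger_force: 81.9
[0.4899 0.3248 0.0493] yaw -27.28 shift [-0.3 -3.   2.3] twist -0.3 tilt [ 0.0027  0.0022 -1.    ] q [-0.27  0.67 -0.49  1.85  0.45  0.73 -1.49]
```

```bash
python3 -m pendant '[[0,0,-20,0,36],[0,0,-60,0,36],[0,0,-110,0,36],[0,0,-160,0,36],[0,0,-172,0,36]]' 100; python3 to.py .5496 -.166 .22 3.6
```

```text
time: 18.62
ee_pos: [0.4906, 0.3246, 0.224]
ee_rot: [0.854, 0.52, 0.004, 0.0]
contact_force: [0.7, 0.2, -2.6]
grip_width: 0.0399
finger_force: 103.0
[0.4906 0.3246 0.224 ] yaw -27.31 shift [-408.9  277.5    2.7] twist -30.9 tilt [ 0.0067  0.0035 -1.    ] q [-0.18  0.45 -0.61  1.74  0.29  1.04 -1.36]
```

```bash
python3 -m pendant '[[-40,27,0,-3,36],[-90,61,0,-8,36],[-140,95,0,-14,36],[-190,129,0,-20,36],[-240,163,0,-25,36]]'; python3 to.py .5496 -.166 .22 3.6
```

```text
time: 19.25
ee_pos: [0.5232, 0.0331, 0.2188]
ee_rot: [0.72, 0.694, -0.001, -0.0]
contact_force: [1.4, 0.2, -2.3]
grip_width: 0.04
finger_force: 103.0
[0.5232 0.0331 0.2188] yaw -2.13 shift [-197.9   33.8   -1.1] twist -5.7 tilt [-9.e-04 -6.e-04 -1.e+00] q [ 0.41  0.35 -0.64  1.89  0.25  0.98 -0.39]
```

```bash
python3 -m pendant '[[-50,8,0,-3,36],[-100,17,0,-5,36],[-150,26,0,-6,36],[-190,33,0,-6,36],[-198,34,0,-6,36]]'; python3 -m pendant '[[0,0,0,0,36],[0,0,0,0,36]]'; python3 to.py .5496 -.166 .1 3.6
python3 - <<'E'
from h import *
P=ctrl.camera_params("wrist");f=ctrl.grab_frame("wrist");np.savez("pics/w7.npz",f=f,K=P["K"],camera_from_world=P["camera_from_world"])
g=f.astype(np.float32).mean(2)
for r in range(130,250,1):
    pass
print("col256",g[100:300:2,252].astype(int).tolist())
E
```

```text
time: 19.88
ee_pos: [0.5488, -0.1679, 0.2182]
ee_rot: [0.686, 0.728, -0.001, -0.0]
contact_force: [0.3, 0.5, -2.6]
grip_width: 0.0398
finger_force: 103.0
time: 20.12
ee_pos: [0.5497, -0.1619, 0.219]
ee_rot: [0.683, 0.73, 0.0, -0.0]
contact_force: [-0.1, 0.2, -1.5]
grip_width: 0.0398
finger_force: 103.0
[ 0.5497 -0.1619  0.219 ] yaw 3.85 shift [ -4.2  -0.4 119. ] twist 0.2 tilt [-4.e-04  7.e-04 -1.e+00] q [ 0.69  0.42 -0.58  1.78  0.27  1.02  0.07]
col256 [144, 196, 147, 147, 142, 142, 145, 149, 147, 144, 161, 174, 173, 174, 120, 78, 106, 103, 106, 105, 97, 144, 143, 142, 143, 144, 144, 142, 142, 140, 83, 84, 83, 82, 83, 82, 79, 83, 83, 81, 86, 105, 109, 107, 103, 43, 48, 44, 42, 41, 43, 41, 44, 43, 54, 108, 106, 107, 106, 106, 106, 104, 51, 43, 41, 42, 43, 38, 42, 42, 40, 56, 106, 106, 106, 105, 108, 104, 83, 44, 43, 45, 43, 45, 44, 46, 60, 129, 166, 167, 166, 167, 166, 158, 64, 61, 62, 62, 59, 60]
```

```bash
python3 - <<'E'
from h import *
D=np.load("pics/w7.npz");P={k:D[k] for k in D};g=P["f"].astype(np.float32).mean(2)
s=ctrl.state();M=np.array([[0,0,0]]);print(s["ee_pos"])
print(g[154:190,252].astype(int).tolist())
for r,z in [(181,.2387),(182,.2387),(159.5,.1727)]: print(r,ray((252,r),z,P).round(4))
for u0,u1,r in [(150,360,186),(120,390,165)]: print(r,g[r,u0:u1:3].astype(int).tolist())
E
```

```text
[ 0.54985013 -0.16187743  0.21911926]
[142, 144, 142, 144, 140, 122, 83, 85, 84, 84, 83, 83, 82, 82, 83, 82, 82, 83, 79, 83, 83, 82, 83, 83, 81, 82, 86, 100, 105, 106, 109, 109, 107, 107, 103, 56]
181 [ 0.5473 -0.126   0.2387]
182 [ 0.5474 -0.1265  0.2387]
159.5 [ 0.5475 -0.1264  0.1727]
186 [156, 185, 175, 141, 120, 129, 135, 185, 112, 112, 112, 143, 144, 143, 221, 221, 220, 177, 178, 110, 109, 109, 109, 107, 109, 111, 108, 109, 108, 107, 109, 108, 109, 109, 107, 108, 108, 107, 106, 107, 109, 107, 108, 109, 108, 108, 108, 107, 99, 131, 133, 112, 169, 170, 170, 171, 170, 134, 134, 135, 134, 199, 203, 200, 199, 201, 201, 195, 127, 223]
165 [187, 191, 186, 177, 181, 179, 184, 183, 153, 163, 155, 150, 148, 145, 146, 147, 143, 135, 128, 126, 121, 88, 90, 88, 91, 88, 86, 89, 88, 87, 88, 87, 88, 87, 83, 87, 85, 88, 85, 85, 86, 83, 84, 83, 83, 83, 86, 84, 83, 83, 84, 82, 81, 82, 83, 84, 83, 87, 86, 87, 85, 88, 87, 89, 90, 89, 89, 98, 200, 197, 198, 201, 183, 125, 127, 205, 225, 225, 212, 228, 203, 225, 225, 128, 128, 210, 224, 224, 224, 224]
```

```bash
python3 -m pendant '[[-4,0,40,0,36],[-4,0,80,0,36],[-4,0,115,0,36],[-4,0,130,0,36],[-4,0,137,0,36]]';python3 to.py .5496 -.166 .0585 3.6;  python3 -m pendant '[[0,0,10,0,36],[0,0,20,0,36],[0,0,22,0,36],[0,0,22,0,36]]'; python3 to.py .5499 -.1711 .0545 3.6
```

```text
time: 20.8
ee_pos: [0.5505, -0.1669, 0.0819]
ee_rot: [0.683, 0.73, 0.0, -0.0]
contact_force: [0.3, 0.3, -1.6]
grip_width: 0.04
finger_force: 103.0
[ 0.5505 -0.1669  0.0819] yaw 3.77 shift [ 1.  -0.8 23.4] twist 0.2 tilt [ 0.e+00  3.e-04 -1.e+00] q [ 0.62  0.6  -0.5   1.87  0.4   0.77 -0.03]
time: 21.3
ee_pos: [0.5503, -0.1678, 0.0602]
ee_rot: [0.684, 0.73, 0.0, 0.0]
contact_force: [-0.6, 0.4, -1.8]
grip_width: 0.0394
finger_force: 103.0
[ 0.5503 -0.1678  0.0602] yaw 3.7 shift [-3.3 -0.6  5.7] twist 0.1 tilt [ 1.e-04 -1.e-04 -1.e+00] q [ 0.61  0.63 -0.48  1.88  0.42  0.73 -0.05]
```

```bash
python3 -m pendant '[[0,0,3,0,36],[0,0,6,0,36],[-1,0,6,0,36],[-2,0,6,0,36],[-3,0,6,0,36]]';python3 -m pendant '[[-1,0,0,0,36],[-2,0,0,0,36],[-2,0,0,0,36]]'
```

```text
time: 21.92
ee_pos: [0.5505, -0.1706, 0.0542]
ee_rot: [0.684, 0.73, 0.0, 0.0]
contact_force: [-0.4, 0.7, -2.0]
grip_width: 0.0399
finger_force: 103.0
time: 22.3
ee_pos: [0.5507, -0.1719, 0.0542]
ee_rot: [0.684, 0.73, 0.0, -0.0]
contact_force: [-0.2, 3.1, -0.4]
grip_width: 0.0396
finger_force: 103.1
```

Contact begins. I'll press a little more, then settle it onto the floor.

```bash
python3 -m pendant '[[-1,0,0,0,36],[-2,0,0,0,36],[-3,0,0,0,36]]';python3 -m pendant '[[0,0,1,0,36],[0,0,2,0,36],[0,0,3,0,36],[0,0,3,0,36]]'; python3 -m pendant '[[-1,0,0,0,36],[-2,0,0,0,36],[-3,0,0,0,36]]'; python3 to.py .55 -.172 .0523 3.6
```

```text
time: 22.68
ee_pos: [0.5507, -0.172, 0.0542]
ee_rot: [0.683, 0.73, 0.001, -0.002]
contact_force: [-1.7, 11.0, 1.7]
grip_width: 0.0396
finger_force: 103.5
time: 23.18
ee_pos: [0.5509, -0.172, 0.0525]
ee_rot: [0.683, 0.73, 0.001, -0.001]
contact_force: [-5.7, 11.0, 11.4]
grip_width: 0.0394
finger_force: 104.7
time: 23.55
ee_pos: [0.5509, -0.172, 0.0525]
ee_rot: [0.683, 0.73, 0.002, -0.003]
contact_force: [-6.2, 17.4, 14.4]
grip_width: 0.0398
finger_force: 105.0
[ 0.5509 -0.172   0.0525] yaw 3.84 shift [ 0.1 -0.9  0.2] twist 0.2 tilt [-0.0011  0.0067 -1.    ] q [ 0.61  0.65 -0.48  1.87  0.42  0.72 -0.04]
```

```bash
python3 -m pendant '[[3,-1,-1,0,36],[4,-1,-1,0,36],[4,-1,-1,0,60],[4,-1,-1,0,65],[4,-1,-1,0,65]]';python3 -m pendant '[[0,0,-30,0,65],[0,0,-80,0,65],[30,0,-140,0,65],[50,0,-200,0,65],[50,0,-245,0,65]]'; python3 -m pendant '[[0,0,0,0,65],[0,0,0,0,65]]'
python3 - <<'E'
from h import *
P=ctrl.camera_params("wrist");f=ctrl.grab_frame("wrist");np.savez("pics/w8.npz",f=f,K=P["K"],camera_from_world=P["camera_from_world"])
g=f.astype(np.float32).mean(2)
chn=np.array([.5529,-.2195]);yaw=.0615;ex=np.array([np.cos(yaw),np.sin(yaw)]);ey=np.array([-ex[1],ex[0]])
ys=np.arange(-80,112,1.)
for x,z in [(0,.072),(-34,.05),(34,.05)]:
    q=proj(np.array([np.r_[chn+ex*x/1000+ey*y/1000,z] for y in ys]),P).astype(np.float32)
    p=cv2.remap(g,q[:,0][None],q[:,1][None],1)[0].astype(int);print(x,z,[(int(a),int(b)) for a,b in zip(ys[::2],p[::2]) if a>-52])
E
python3 to.py .58 .21 .25 0
```

```text
time: 24.18
ee_pos: [0.5496, -0.1758, 0.0521]
ee_rot: [0.684, 0.729, -0.0, 0.0]
contact_force: [-0.2, 0.5, -0.3]
grip_width: 0.0652
finger_force: 0.0
time: 24.8
ee_pos: [0.5465, -0.1233, 0.2998]
ee_rot: [0.683, 0.73, 0.0, 0.001]
contact_force: [-0.3, -0.5, -0.6]
grip_width: 0.0651
finger_force: 0.0
time: 25.05
ee_pos: [0.5458, -0.1255, 0.2965]
ee_rot: [0.684, 0.729, -0.001, -0.0]
contact_force: [-0.5, 1.0, -0.8]
grip_width: 0.0648
finger_force: 0.0
0 0.072 [(-50, 74), (-48, 85), (-46, 138), (-44, 162), (-42, 118), (-40, 161), (-38, 118), (-36, 82), (-34, 76), (-32, 77), (-30, 78), (-28, 120), (-26, 167), (-24, 170), (-22, 169), (-20, 118), (-18, 82), (-16, 78), (-14, 78), (-12, 77), (-10, 119), (-8, 167), (-6, 171), (-4, 172), (-2, 121), (0, 83), (2, 78), (4, 78), (6, 80), (8, 119), (10, 163), (12, 122), (14, 168), (16, 136), (18, 85), (20, 79), (22, 81), (24, 80), (26, 125), (28, 170), (30, 174), (32, 174), (34, 128), (36, 85), (38, 80), (40, 81), (42, 80), (44, 117), (46, 170), (48, 171), (50, 160), (52, 122), (54, 80), (56, 77), (58, 76), (60, 77), (62, 118), (64, 157), (66, 169),
[... 1524 characters left out ...]
12, 145), (14, 160), (16, 187), (18, 207), (20, 210), (22, 213), (24, 213), (26, 181), (28, 170), (30, 172), (32, 172), (34, 188), (36, 209), (38, 212), (40, 214), (42, 214), (44, 178), (46, 172), (48, 173), (50, 172), (52, 183), (54, 210), (56, 213), (58, 215), (60, 214), (62, 190), (64, 175), (66, 175), (68, 174), (70, 187), (72, 209), (74, 213), (76, 215), (78, 215), (80, 180), (82, 159), (84, 118), (86, 82), (88, 80), (90, 80), (92, 105), (94, 128), (96, 122), (98, 123), (100, 123), (102, 122), (104, 125), (106, 110), (108, 71), (110, 68)]
[ 0.5455 -0.1255  0.2958] yaw 3.66 shift [332.6  55.9  45.7] twist 3.7 tilt [-2.3e-03  1.0e-04 -1.0e+00] q [ 0.67  0.33 -0.63  1.72  0.21  1.16  0.05]
```

Seams now read at -42 and +12 mm and module_c's +y face at 84 mm, with an even 18 mm pitch across the joints. The row is flush and the slot is 84–96 mm. Next, the plate.

```bash
python3 -m pendant '[[60,10,15,3,50],[120,20,15,6,50],[180,30,15,9,50],[240,42,15,11,50],[300,53,15,11,50]]' 60;python3 -m pendant '[[0,0,0,0,40],[0,0,0,0,40]]'
python3 - <<'E'
from h import *
P=ctrl.camera_params("wrist");f=ctrl.grab_frame("wrist");np.savez("pics/w9.npz",f=f,K=P["K"],camera_from_world=P["camera_from_world"])
for nm in ("w5","w9"):
    D=np.load(f"pics/{nm}.npz");Q={k:D[k] for k in D};g=Q["f"].min(2)
    c=proj([[.5799,.2176,.1]],Q)[0].astype(int);m=np.zeros_like(g);r=55
    m[c[1]-r:c[1]+r,c[0]-r:c[0]+r]=(g[c[1]-r:c[1]+r,c[0]-r:c[0]+r]>205)
    n,lab,st,cen=cv2.connectedComponentsWithStats(m)
    print(nm,c)
    for i in range(1,n):
        if st[i,4]>20:
            rc=cv2.minAreaRect(np.argwhere(lab==i)[:,::-1].astype(np.float32));b=cv2.boxPoints(rc)
            print(st[i,4],cen[i].round(1),"z.121",ray(cen[i],.121,Q)[:2].round(4),"z.085",ray(cen[i],.085,Q)[:2].round(4),"z.077",ray(cen[i],.077,Q)[:2].round(4),np.round(rc[1],1),"box@.121",[ray(p,.121,Q)[:2].round(3).tolist() for p in b])
E
python3 to.py .58 .2176 .15 -7.5
```

```text
time: 25.72
ee_pos: [0.5795, 0.1789, 0.28]
ee_rot: [0.751, 0.66, -0.001, -0.001]
contact_force: [1.4, 0.5, -0.4]
grip_width: 0.0501
finger_force: 0.0
time: 25.98
ee_pos: [0.5795, 0.177, 0.2802]
ee_rot: [0.751, 0.661, -0.002, -0.0]
contact_force: [-0.0, -0.2, -0.4]
grip_width: 0.04
finger_force: 0.0
w5 [289 177]
2261 [330.6 188.6] z.121 [0.6337 0.2114] z.085 [0.6454 0.2021] z.077 [0.6479 0.2001] [109.  40.] box@.121 [[0.586, 0.296], [0.637, 0.299], [0.66, 0.151], [0.604, 0.147]]
62 [293.4 154.5] z.121 [0.5787 0.2541] z.085 [0.5846 0.2492] z.077 [0.586  0.2481] [ 4.9 15. ] box@.121 [[0.574, 0.243], [0.577, 0.262], [0.583, 0.261], [0.581, 0.242]]
184 [312.9 180.7] z.121 [0.6085 0.2208] z.085 [0.6175 0.2125] z.077 [0.6195 0.2106] [ 4.7 38.6] box@.121 [[0.601, 0.195], [0.609, 0.246], [0.615, 0.245], [0.608, 0.193]]
203 [289.2 185.7] z.121 [0.5775 0.2118] z.085 [0.5833 0.2026] z.077 [0.5846 0.2005] [ 9.5 36.7] box@.121 [[0.565, 0.189], [0.576, 0.238], [0.588, 0.235], [0.578, 0.185]]
w9 [247 137]
737 [296.1 158.3] z.121 [0.6316 0.1887] z.085 [0.6368 0.1822] z.077 [0.638  0.1808] [72. 12.] box@.121 [[0.628, 0.233], [0.641, 0.231], [0.634, 0.149], [0.62, 0.151]]
140 [279.2 148.1] z.121 [0.6137 0.2027] z.085 [0.6167 0.1979] z.077 [0.6174 0.1968] [ 5.6 24.2] box@.121 [[0.609, 0.19], [0.613, 0.216], [0.619, 0.215], [0.615, 0.189]]
62 [247.9 163.9] z.121 [0.5764 0.1892] z.085 [0.575  0.1828] z.077 [0.5746 0.1814] [11.  5.] box@.121 [[0.574, 0.196], [0.58, 0.196], [0.578, 0.183], [0.572, 0.184]]
[0.5798 0.176  0.2805] yaw -7.4 shift [ 41.5  -4.9 130.5] twist 0.1 tilt [-0.0024 -0.0016 -1.    ] q [ 0.15  0.44 -0.67  1.63  0.29  1.18 -0.72]
```

```bash
python3 -m pendant '[[41,-5,50,0,40],[41,-5,100,0,40],[41,-5,145,0,40],[41,-5,175,0,40],[41,-5,188,0,40]]' 80;python3 -m pendant '[[0,0,0,0,20],[0,0,0,0,2],[0,0,0,0,2],[0,0,0,0,2],[0,0,0,0,2]]'; python3 to.py .58 .217 .09 -7.5
```

```text
time: 26.65
ee_pos: [0.5797, 0.2163, 0.0917]
ee_rot: [0.752, 0.66, -0.002, -0.0]
contact_force: [0.4, 0.1, 1.4]
grip_width: 0.0401
finger_force: 0.0
time: 27.28
ee_pos: [0.5809, 0.2192, 0.0954]
ee_rot: [0.751, 0.661, 0.001, 0.001]
contact_force: [-0.8, -1.5, 6.7]
grip_width: 0.0066
finger_force: 79.2
[0.5809 0.2192 0.0954] yaw -7.31 shift [-2.3 -0.6  5.4] twist 0.2 tilt [ 1.9e-03 -1.0e-04 -1.0e+00] q [ 0.    0.66 -0.57  1.75  0.46  0.87 -0.9 ]
```

```bash
python3 -m pendant '[[0,0,-12,0,2],[0,0,-30,0,2],[0,0,-60,0,2],[0,0,-110,0,2],[0,0,-155,0,2]]' 90; python3 to.py .5474 -.1297 .245 -86.5
```

```text
time: 27.9
ee_pos: [0.58, 0.2196, 0.2518]
ee_rot: [0.75, 0.661, 0.001, 0.0]
contact_force: [1.5, -0.3, -1.6]
grip_width: 0.0063
finger_force: 88.0
[0.58   0.2196 0.2518] yaw -7.26 shift [-350.7   11.8    6.5] twist 79.2 tilt [ 1.e-03  7.e-04 -1.e+00] q [ 0.07  0.49 -0.66  1.63  0.33  1.14 -0.8 ]
```

```bash
python3 -m pendant '[[-30,1,0,8,2],[-75,2,0,18,2],[-125,4,0,28,2],[-175,6,0,38,2],[-220,8,0,48,2]]'; python3 to.py .5474 -.1297 .245 -86.5
```

```text
time: 28.52
ee_pos: [0.5599, -0.0015, 0.2503]
ee_rot: [0.955, 0.295, 0.001, 0.0]
contact_force: [0.4, -0.0, -1.5]
grip_width: 0.0063
finger_force: 87.9
[ 0.5599 -0.0015  0.2503] yaw -55.63 shift [-82.7  98.7   5.3] twist 30.9 tilt [ 1.4e-03 -1.0e-04 -1.0e+00] q [ 0.32  0.34 -0.46  1.78  0.17  1.05 -1.18]
```

```bash
python3 -m pendant '[[-25,30,5,9,2],[-55,65,5,18,2],[-75,90,5,27,2],[-83,99,5,31,2],[-83,99,5,31,2]]'; python3 -m pendant '[[0,0,0,0,2],[0,0,0,0,2]]'; python3 to.py .5474 -.1297 .15 -86.5
python3 - <<'E'
from h import *
from scipy.spatial.transform import Rotation as R
s=ctrl.state();P=ctrl.camera_params("wrist");f=ctrl.grab_frame("wrist");np.savez("pics/w10.npz",f=f,K=P["K"],camera_from_world=P["camera_from_world"])
g=ctrl.grab_frame("side");np.save("pics/s10.npy",g)
M=R.from_quat(s["ee_rot"]).as_matrix()
for p in [(0,0,.086),(42,0,86)]: print(proj([s["ee_pos"]+M@(np.array(p)/1000)],P))
c=proj([s["ee_pos"]],ctrl.camera_params("side"))[0].astype(int);print(c)
a=f[:,:,::-1][60:384,120:400];a=cv2.resize(a,(430,500));b=cv2.resize(g[c[1]-60:c[1]+80,c[0]-50:c[0]+53,::-1],(368,500),interpolation=cv2.INTER_CUBIC)
cv2.imwrite("pics/w10.png",np.hstack([a,b]))
E
```

```text
time: 29.15
ee_pos: [0.5482, -0.1294, 0.2449]
ee_rot: [0.999, 0.032, 0.0, 0.0]
contact_force: [0.3, -0.1, -2.9]
grip_width: 0.0062
finger_force: 88.0
time: 29.4
ee_pos: [0.5485, -0.1274, 0.2443]
ee_rot: [0.999, 0.034, 0.0, -0.0]
contact_force: [0.3, 0.5, -1.4]
grip_width: 0.0065
finger_force: 88.0
[ 0.5485 -0.1274  0.2443] yaw -86.15 shift [-1.3  2.3 94.3] twist 0.4 tilt [ 3.e-04  4.e-04 -1.e+00] q [ 0.42  0.33 -0.31  1.79  0.12  1.04 -1.44]
[[249.78611604 233.77544458]]
[[250.29266464 145.11088374]]
[285 122]
```

```bash
python3 -m pendant '[[1,1,30,0.3,2],[1,2,55,0.3,2],[1,2,75,0.3,2],[1,2,79,0.3,2],[1,2,79,0.3,2]]'; for i in 1 2 3; do python3 -m pendant '[[0,0,0,0,2]]' >/dev/null; python3 to.py .5494 -.1297 .165 -86.5; done
```

```text
time: 30.12
ee_pos: [0.5497, -0.1304, 0.1654]
ee_rot: [1.0, 0.03, 0.0, -0.0]
contact_force: [-0.5, -1.3, -1.5]
grip_width: 0.0062
finger_force: 88.0
[ 0.5501 -0.1306  0.1661] yaw -86.58 shift [-0.7 -0.9  1.1] twist -0.1 tilt [ 1.7e-03 -4.0e-04 -1.0e+00] q [ 0.41  0.43 -0.29  1.86  0.16  0.88 -1.47]
[ 0.5499 -0.1306  0.1659] yaw -86.59 shift [-0.4 -1.   0.9] twist -0.1 tilt [ 1.4e-03 -5.0e-04 -1.0e+00] q [ 0.41  0.43 -0.29  1.86  0.16  0.88 -1.47]
[ 0.5496 -0.1306  0.1655] yaw -86.6 shift [-0.2 -1.   0.5] twist -0.1 tilt [ 8.e-04 -3.e-04 -1.e+00] q [ 0.41  0.43 -0.29  1.86  0.16  0.88 -1.47]
```

```bash
python3 -m pendant '[[0,-0.5,8,0,2],[0,-0.5,16,0,2],[0,-0.5,24,0,2],[0,-0.5,28,0,2]]'; python3 -m pendant '[[0,0,8,0,2],[0,0,16,0,2],[0,0,24,0,2],[0,0,32,0,2],[0,0,36,0,2]]'; python3 to.py .5494 -.1301 .0924 -86.5
```

```text
time: 31.0
ee_pos: [0.5489, -0.13, 0.1361]
ee_rot: [1.0, 0.03, -0.001, -0.0]
contact_force: [-0.5, 0.1, -2.0]
grip_width: 0.0062
finger_force: 88.1
time: 31.62
ee_pos: [0.5491, -0.13, 0.1004]
ee_rot: [1.0, 0.03, -0.0, -0.0]
contact_force: [1.0, 0.0, -1.5]
grip_width: 0.0067
finger_force: 88.0
[ 0.5491 -0.13    0.1004] yaw -86.59 shift [0.3 0.1 8. ] twist -0.1 tilt [-8.e-04  1.e-04 -1.e+00] q [ 0.39  0.52 -0.27  1.9   0.19  0.75 -1.51]
```

Sliding in freely. The last millimetres slowly, watching for floor contact.

```bash
python3 -m pendant '[[0,0,3,0,2],[0,0,5,0,2],[0,0,7,0,2],[0,0,8,0,2]]'; python3 -m pendant '[[0,0,1,0,2],[0,0,2,0,2],[0,0,2,0,2]]'; python3 to.py .5494 -.1301 .0924 -86.5
```

```text
time: 32.12
ee_pos: [0.5495, -0.13, 0.0931]
ee_rot: [1.0, 0.03, 0.0, 0.0]
contact_force: [-0.2, 1.1, -2.3]
grip_width: 0.0062
finger_force: 88.0
time: 32.5
ee_pos: [0.5496, -0.1301, 0.0925]
ee_rot: [1.0, 0.03, 0.0, 0.0]
contact_force: [-3.6, 1.8, 9.2]
grip_width: 0.0063
finger_force: 89.7
[ 0.5496 -0.1301  0.0925] yaw -86.6 shift [-0.2 -0.   0.1] twist -0.1 tilt [ 4.e-04 -6.e-04 -1.e+00] q [ 0.38  0.53 -0.27  1.9   0.2   0.74 -1.51]
```

```bash
python3 -m pendant '[[0,0,-1,0,2],[0,0,-2,0,2],[0,0,-2,0,12],[0,0,-2,0,30],[0,0,-2,0,30]]'; python3 -m pendant '[[0,0,-15,0,40],[0,0,-40,0,40],[0,0,-90,0,40],[0,0,-150,0,40],[-60,0,-190,0,40]]'; python3 -m pendant '[[-60,0,-10,0,40],[-60,0,-10,0,40],[-60,0,-10,0,40]]'
python3 - <<'E'
from h import *
P=ctrl.camera_params("wrist");f=ctrl.grab_frame("wrist");np.savez("pics/w11.npz",f=f,K=P["K"],camera_from_world=P["camera_from_world"])
g=ctrl.grab_frame("side")
q=proj([[.551,-.18,.06]],P)[0].astype(int);c=proj([[.551,-.15,.06]],ctrl.camera_params("side"))[0].astype(int);print(q,c)
w=lambda im,q,r,h:cv2.resize(im[max(0,q[1]-h):q[1]+h,max(0,q[0]-r):q[0]+r,::-1],(400,533),interpolation=cv2.INTER_CUBIC)
cv2.imwrite("pics/fin.png",np.hstack([w(f,q,105,140),w(g,c,48,64)]))
E
```

```text
time: 33.12
ee_pos: [0.5495, -0.1302, 0.0931]
ee_rot: [1.0, 0.03, 0.0, 0.0]
contact_force: [-0.1, 0.1, -1.1]
grip_width: 0.0303
finger_force: 0.0
time: 33.75
ee_pos: [0.5004, -0.1326, 0.282]
ee_rot: [1.0, 0.031, 0.004, 0.0]
contact_force: [-1.3, -0.7, -0.0]
grip_width: 0.0399
finger_force: 0.0
time: 34.12
ee_pos: [0.4382, -0.1368, 0.289]
ee_rot: [1.0, 0.03, 0.001, 0.001]
contact_force: [0.5, 0.8, 0.9]
grip_width: 0.0401
finger_force: 0.0
[288  80] [287 171]
```

View pics/fin.png

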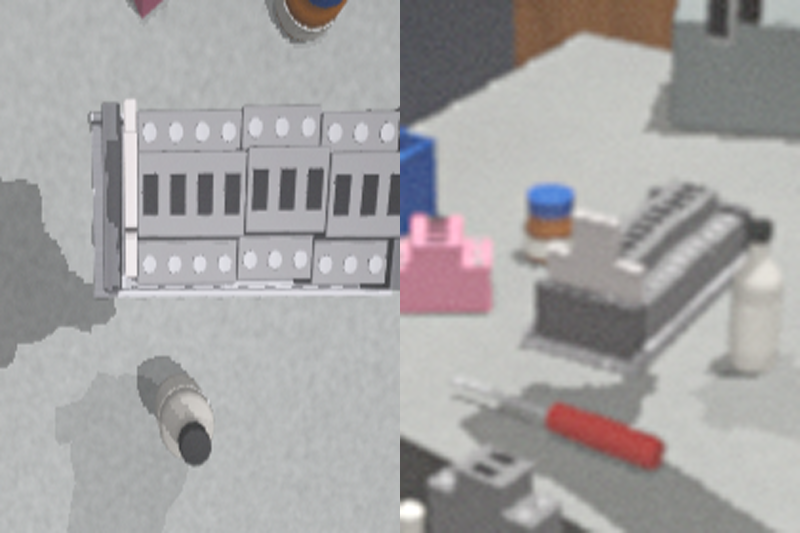

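The last picture shows the row closed: fixed module, module_b and module_c flush at (355,190), (285,190) and (190,190). The tabbed plate stands upright in the slot at (130,190), and the other things in view look undisturbed. Handing in.

```bash
python3 -c "
from bench import ctrl;print(ctrl.sign_off())"
```

```text
the job is handed in; nothing more can be done
None
```

I handed the job in at about 34 s: module_b and the wide module are flush in the channel, the tabbed plate is upright and home in its slot, and I disturbed nothing else that I could see.

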